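# Nudge the round bench block home against three locating pins

### The job

Two round steel blocks lie on the dark locating plate, a larger and a smaller one. Push the larger one, flat on the plate and without lifting it, into the nest so that it sits up against all three pins; leave the smaller one where it lies, and let go.

Things in the scene. Friction and masses are not known exactly. Their poses are not given: they have to be found in the camera images.
- large_block_center (a point): The block to be seated: a plain loose steel disc 60 mm in diameter and 24 mm high, 0.35 to 0.65 kg, flat on the plate; it slides under a push of 2 to 8 N. The point is its centre, 12 mm above its underside. It starts on the left or right half of the plate's near side, 80 to 112 mm from the nest.
- small_block_center (a point): The other round steel block, a disc 40 mm in diameter and 24 mm high, loose, lying flat on the other half of the plate's near side. Not to be moved. The point is its centre.
- nest_home (a point): Where the larger block's centre is when it touches all three pins: 12 mm above the plate, 35 mm from the plate's centre towards the pins. Axes are the plate's: z up, x towards the pins. The fixed steel pins, 10 mm in diameter and 22 mm high, stand 35 mm from this point, one straight along +x and one 50 degrees to either side of it; the nest is open on its -x side.
- nest_plate: The dark steel locating plate, fixed on the bench: 190 mm along its x, 230 mm along its y, 10 mm thick (its top is 10 mm above the bench). Origin: centre of its underside. Its x points to the pin side, away from the robot within about 17 degrees; z up.
Mind the look-alikes: they are no part of the job. Leave any green or red look-alike of the part that bears large_block_center alone.

How it is judged (in metres and radians):
At the end, for the whole second after the job is handed in: The larger block lies flat on the plate (within 4 mm of its height, 6 degrees) with its centre within 6 mm of the nest point, that is against the three pins; the smaller block is within 15 mm of where it started (horizontal distance between large_block_center and nest_home below 0.006 m and z of large_block_center in the frame of nest_home below 0.004 m and angle between large_block_center's own z axis and vertical below 0.1 rad and distance of small_block_center from where it was at the start of the episode below 0.015 m); the robot touches nothing.
It fails at once if the larger block is lifted off the plate by more than 12 mm (z of large_block_center in the frame of nest_home above 0.012 m).
It fails at once if the smaller block is moved by more than 15 mm (distance of small_block_center from where it was at the start of the episode above 0.015 m).
It also fails if it takes over 32 s, if anything falls off the work surface, if the arm or the gripper's body presses on something with over 40 N, if the wrist force passes 120 N, or if a joint passes its speed limit or range.

### The arm

A 6-joint arm with a two-finger parallel gripper is mounted at the origin on a cart in front of the work surface, level with it; the furniture and walls round the work are solid. World frame = base frame: x ahead of the robot, y to its left, z up, the work surface at z = 0. Lengths are in mm, angles in rad, forces in N, time in s.
With the tool pointing down it reaches from about 300 to 825 mm from the base axis. Payload 5.4 kg.
Tool frame: the origin (TCP) lies midway between the tips of the shut fingers; the grasp point (between the pads) lies 19 mm behind it; x points along the fingers, z is the direction in which the jaws open and shut, and the axes are right-handed (so a half turn about x gives the same grasp; the last joint's range is limited). The gripper opens to 92 mm and grips with 3 to 60 N. Pads are 20 mm wide; open, the fingers measure 128 mm over their backs; the gripper's body (75 mm by 189 mm) begins 69 mm behind the grasp point.
Start: joints at [0.933, 0.158, 1.597, -0, 1.386, -0.21], TCP at [238.558, 523.16, 214.601] pointing down, gripper open.
Joint ranges: [-2.91, 2.91], [-0.94, 2.29], [0.18, 2.7], [-1.29, 4.43], [0.17, 2.64], [-3, 3]. Speed limits (rad/s): [2.57, 2.57, 3.14, 3.14, 3.14, 3.14].

### API

Orientations are given as a unit quaternion [w, x, y, z].
In Python, from cell import sensors, cams, order gives the robot as it stands. The module is installed in compiled form; this text tells all that it offers.
- The arm moves only by the shell command python3 -m handwheel 'ROWS' [FORCE]. ROWS is a JSON object of lists of equal length, an entry for each row: "xyz": the shift along the tool's x, y, z as a fraction of full scale, a list of three; "angular": the turn, a rotation vector about the tool's x, y, z as a fraction of full scale, a list of three; "claw": the closure, from 0 (fully open) to 1 (shut). In form: {"xyz": [[x, y, z], ...], "angular": [[ax, ay, az], ...], "claw": [claw, ...]}. A call has 1 to 10 rows; each row is the pose to reach, as a shift and turn from the pose commanded when the call began, along the tool's axes at that moment; what a row does not reach only later rows make up. Full scale, the value 1, is 0.75 m for a shift and 60 degrees for a turn. A row lasts 1/10 s, in which the tool goes at most 50 mm and 8.59 degrees, less where a joint would pass 70% of its speed; a pose out of reach is approached as far as the arm can. A call with a number of a shift or a turn outside -1 to 1 is refused whole. A call with a gripper value outside its range is refused whole. The fingers move at their own pace and stop on an object; FORCE is the grip in N (left out, the last holds). Time passes only in rows, so rows that repeat a pose let the fingers close. It gives the time, the measured TCP pose, the force and the opening at its end, in the units of the state.
- sensors.observe(): the state, without advancing time (a new reading comes with each control period).
- cams.capture(name): name is "scene" or "top"; returns a dict with "image" (480x640x3 uint8, red, green, blue), "depth" (480x640 float32, mm along the optical axis (not along the pixel's ray), 0 where there is no reading), "fx", "fy", "cx", "cy" (pixels), "k1" (the pictures are not rectified: a ray, as slopes to the right and down, at radius r is drawn at 1 + k1 r^2 times it, then the intrinsics apply), "world_from_camera" (4x4, takes a point from camera to world coordinates). Camera axes: x right, y down, z forward; pixel columns grow to the right and rows downward; lengths in mm; the calibration is good to about 2 mm. A picture is of the moment at which its call begins.
- order.close_job(): hands the job in, once; it reports no verdict.
Trained networks look in a picture, given as the dict that the camera call returned (one of the last four; its "shot" number tells which), for a name from the list of things; names that differ only in an ending like _2 or _b are one class to them, and where a whole thing is asked for, a point or a joint stands for the part that bears it (a point fixed in the world has none). Each returns a list of dicts, best first, with "confidence" (0 to 1); they miss things now and then, are a little off and sometimes report something else, mostly with a low value. They report only what shows in the picture. A call takes as long as a camera call. They do not tell look-alikes from the thing itself.
- cams.cut_out(picture, target): "mask" (480x640 bool, what is visible of it) and "box" ([centre column, centre row, width, height] in pixels, round what is visible of it).
The state is a dict: "t": time; "q": joint angles; "qd": joint speeds; "tau": joint torques, N m; "eef_pos": TCP position; "tcp_rot": TCP orientation; "ft_force": force on the tool from outside, world axes, zero at the start; "ft_torque": the same for the moment, N m; "gripper_width": opening from 0.0 (shut) to 1.0 (fully open).
Only numpy, scipy, OpenCV 4.12 (cv2) and the standard library are available. Lean on these libraries where they do the work, as an engineer would, in place of code of your own. Each camera call takes 0.05 s, during which the arm holds its last target.

## Working session

There is one attempt and no reset: what is moved stays moved. The work goes in short steps, Python scripts to look and compute and a shell command to move; the robot and the scene stay as the last step left them, time stands still between calls to the robot, and variables do not carry over. Pictures are saved under pics/ and viewed, and the job is handed in when it is done.

```bash
mkdir -p pics; ls; python3 - <<'E'
from cell import sensors, cams
import cv2, numpy as np, pickle
s=sensors.observe(); print(s)
for n in ("top","scene"):
    p=cams.capture(n); cv2.imwrite(f"pics/{n}0.png",p["image"][:,:,::-1]); 
    print(n,p["fx"],p["cx"],p["cy"],p["k1"],np.round(p["world_from_camera"],3).tolist())
    pickle.dump(p,open(f"{n}0.pkl","wb"))
    for t in ("large_block_center","small_block_center","nest_plate"):
        for d in cams.cut_out(p,t): print(t,round(d["confidence"],2),np.round(d["box"],1))
E
```

```text
pics
{'t': 0.0, 'q': array([ 9.32914635e-01,  1.59010134e-01,  1.59821278e+00,  1.08377075e-05,
        1.38619787e+00, -2.10107353e-01]), 'qd': array([-0.00098654, -0.00036241, -0.00024194, -0.00013572,  0.00090824,
       -0.00234347]), 'tau': array([ 2.87462226e-04, -3.85584497e+01, -3.22103226e+01,  6.97513553e-02,
        3.79317335e-02, -1.70232415e-04]), 'eef_pos': array([238.18135389, 522.67199127, 213.65052844]), 'tcp_rot': array([ 0.59413086, -0.38270082,  0.5953427 ,  0.38225079]), 'ft_force': array([0.33888715, 0.70463674, 0.31372116]), 'ft_torque': array([0.07980702, 0.02505153, 0.01258663]), 'gripper_width': 0.9963029682591293}
top 463.671023597499 324.92157167273365 239.2149184348803 -0.10197326579044881 [[-0.029, -0.973, 0.227, 335.522], [-1.0, 0.03, -0.002, -38.081], [-0.004, -0.227, -0.974, 871.075], [0.0, 0.0, 0.0, 1.0]]
large_block_center 0.93 [402.9 312.7  34.6  34.6]
large_block_center 0.9 [362.5 235.2  31.7  30.8]
large_block_center 0.78 [354.9 301.5  30.5  31.7]
small_block_center 0.95 [303.3 236.1  26.6  19.9]
nest_plate 0.6 [331.  216.7 124.7 102. ]
scene 596.2839757882489 311.5538164501002 250.40244919044565 -0.03598687605251085 [[0.577, -0.325, 0.749, -143.235], [-0.816, -0.253, 0.52, -474.508], [0.02, -0.911, -0.411, 420.396], [0.0, 0.0, 0.0, 1.0]]
large_block_center 0.95 [364.9 355.8  51.2  40.4]
large_block_center 0.9 [310.5 318.9  45.2  38.5]
large_block_center 0.76 [372.6 284.5  44.7  35. ]
small_block_center 0.57 [310.4 264.5  27.4  24. ]
nest_plate 0.63 [352.  277.4 185.3  81.5]
```

View pics/top0.png

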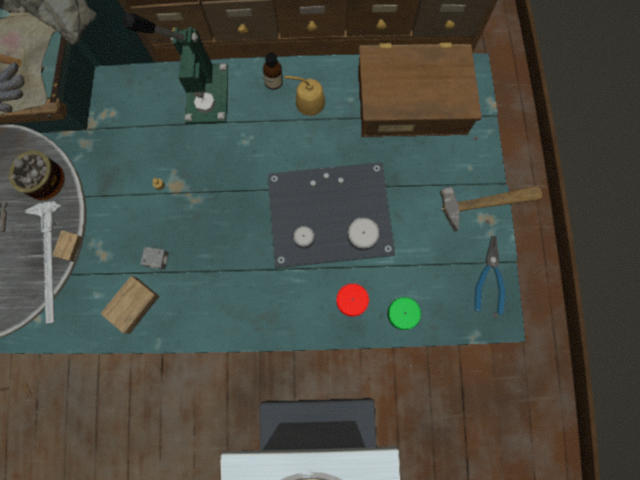

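View pics/scene0.png

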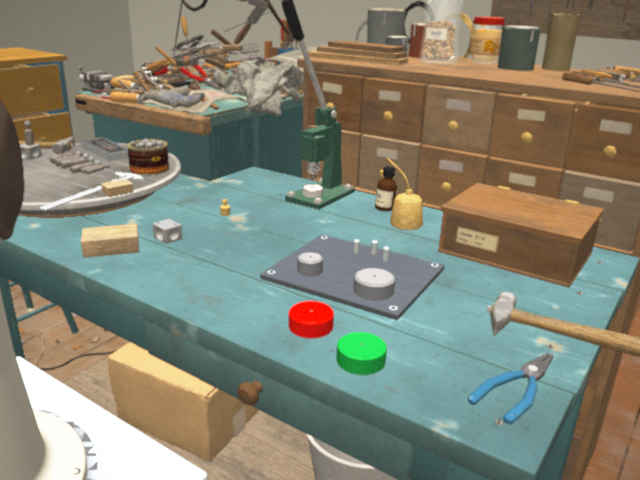

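```bash
python3 -c "
import cv2
a=cv2.imread('pics/top0.png')[150:350,240:460]
cv2.imwrite('pics/topcrop0.png',cv2.resize(a,None,fx=3,fy=3,interpolation=cv2.INTER_CUBIC)[:600])"
```

```text
(no output)
```

View pics/topcrop0.png

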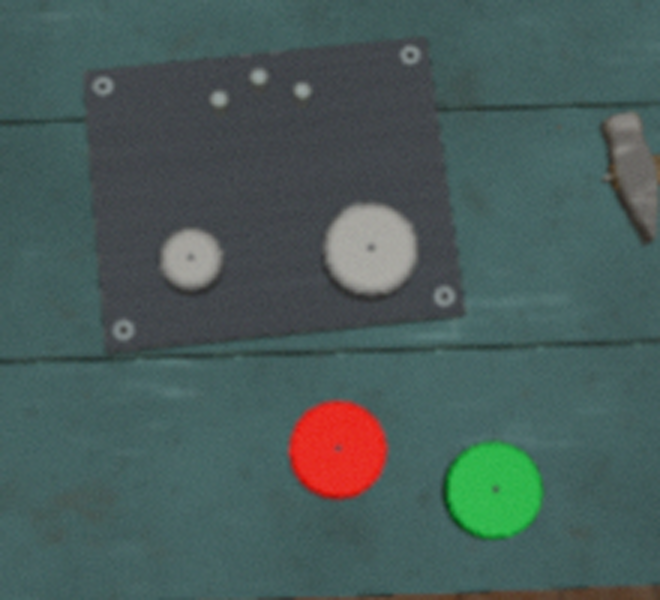

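Candidates in the top view: the grey disc at (363,233), the red disc at (352,300), the green disc at (405,314), and the small grey disc at (303,236). By the description it is the large grey one on the plate at (363,233). The close crop confirms this: it is grey, on the plate, and the bigger of the two. The pins are at about (313,183), (326,175) and (341,180).

```bash
cat > h.py <<'E'
import numpy as np, cv2
def K(p): return np.array([[p["fx"],0,p["cx"]],[0,p["fy"],p["cy"]],[0,0,1.]])
def ray(p,uv,z):
    n=cv2.undistortPoints(np.array(uv,float).reshape(-1,1,2),K(p),np.array([p["k1"],0,0,0,0.])).reshape(-1,2)
    M=np.array(p["world_from_camera"]); d=np.c_[n,np.ones(len(n))]@M[:3,:3].T; o=M[:3,3]
    return o+d*((z-o[2])/d[:,2])[:,None]
def proj(p,X):
    M=np.linalg.inv(p["world_from_camera"]); X=np.atleast_2d(X)
    return cv2.projectPoints(X.astype(float),cv2.Rodrigues(M[:3,:3])[0],M[:3,3],K(p),np.array([p["k1"],0,0,0,0.]))[0].reshape(-1,2)
def blobs(p,roi,thr,sat=40):
    x0,y0,x1,y1=roi; im=p["image"][y0:y1,x0:x1].astype(int)
    m=((im.min(2)>thr)&(im.max(2)-im.min(2)<sat)).astype(np.uint8)
    n,l,st,c=cv2.connectedComponentsWithStats(m)
    return [(c[i]+[x0,y0],st[i,4],st[i,:4]+[x0,y0,0,0]) for i in range(1,n)]
E
python3 - <<'E'
import pickle; from h import *
p=pickle.load(open("top0.pkl","rb"))
for c,a,b in blobs(p,(262,160,398,270),105):
    if a>3: print(np.round(c,1),a,b,np.round(ray(p,c,10 if a<12 else 34)[0],1),np.round(ray(p,c,32)[0],1), np.round(ray(p,c,10)[0],1))
# plate dark outline
q=pickle.load(open("scene0.pkl","rb"))
for c,a,b in blobs(q,(262,230,445,315),110):
    if a>8: print("S",np.round(c,1),a,b,np.round(ray(q,c,34)[0],1),np.round(ray(q,c,32)[0],1),np.round(ray(q,c,10)[0],1))
E
```

```text
[376.4 167.8] 20 [374 165   6   6] [ 668.9 -143.5   34. ] [ 669.7 -143.7   32. ] [ 678.4 -146.5   10. ]
[326. 175.] 21 [324 173   5   5] [657.  -45.9  34. ] [657.7 -45.9  32. ] [666.2 -46.1  10. ]
[273.8 178.1] 21 [271 176   6   5] [653.8  54.4  34. ] [654.6  54.6  32. ] [662.9  57.   10. ]
[340.2 179.8] 20 [338 178   5   5] [646.4 -72.9  34. ] [647.2 -73.   32. ] [655.4 -73.9  10. ]
[312.5 182.5] 20 [310 181   6   4] [642.5 -19.7  34. ] [643.2 -19.6  32. ] [651.3 -19.1  10. ]
[363.2 232.2] 712 [348 218  31  30] [ 541.8 -111.7   34. ] [ 542.2 -111.9   32. ] [ 547.7 -113.8   10. ]
[303.3 235.5] 304 [294 226  20  20] [ 5.388e+02 -3.000e-01  3.400e+01] [ 5.392e+02 -2.000e-01  3.200e+01] [544.6   0.8  10. ]
[387.5 248.6] 27 [385 246   6   6] [ 509.3 -155.1   34. ] [ 509.7 -155.4   32. ] [ 514.3 -158.5   10. ]
[280.5 259.5] 28 [278 257   6   6] [494.8  42.6  34. ] [495.1  42.8  32. ] [499.3  44.9  10. ]
S [267.1 231.4] 23 [262 230  13   4] [578.8 118.5  34. ] [582.5 121.6  32. ] [623.6 155.3  10. ]
S [402.  230.7] 32 [391 230  24   4] [723.9 -61.3  34. ] [728.4 -59.1  32. ] [777.8 -35.6  
[... 511 characters left out ...]
.5] 12 [288 237   7   4] [579.4  68.   34. ] [583.2  70.8  32. ] [624.3 101.7  10. ]
S [277.  241.5] 38 [273 238  11   9] [555.3  78.7  34. ] [558.9  81.6  32. ] [598.7 113.1  10. ]
S [440.  281.6] 88 [433 275  12  13] [ 585.3 -193.8   34. ] [ 589.1 -192.3   32. ] [ 630.5 -176.3   10. ]
S [290.5 292.8] 134 [262 280  61  32] [428.9 -44.4  34. ] [431.9 -42.2  32. ] [464.5 -17.7  10. ]
S [371.8 292.7] 16 [368 291   9   4] [ 496.8 -132.6   34. ] [ 500.1 -130.8   32. ] [ 536.6 -111.4   10. ]
S [429.2 301. ] 30 [426 298   7   7] [ 523.4 -205.9   34. ] [ 526.9 -204.5   32. ] [ 564.8 -189.2   10. ]
S [339.6 308.9] 52 [324 302  32  13] [ 432.7 -121.4   34. ] [ 435.7 -119.6   32. ] [468.5 -99.5  10. ]
```

```bash
cat >> h.py <<'E'
from scipy.spatial.transform import Rotation as Ro
N=np.array([622.9,-48.3]); XP=np.array([.9973,.0741]); YP=np.array([-.0741,.9973])
def pl(w): d=np.asarray(w)[:2]-N; return np.array([d@XP,d@YP])
def wl(p): return N+p[0]*XP+p[1]*YP
def tool(s):
    q=s["tcp_rot"]; return Ro.from_quat([q[1],q[2],q[3],q[0]])
def delta(s,xy,z,sg):
    R=tool(s); zt=np.r_[YP*sg,0]; xt=np.array([0,0,-1.]); yt=np.cross(zt,xt)
    T=Ro.from_matrix(np.c_[xt,yt,zt])
    d=R.inv().apply(np.r_[xy,z]-s["eef_pos"])/750
    return np.round(d,4), np.round(np.degrees((R.inv()*T).as_rotvec())/60,4)
def status(s): print("t",round(s["t"],2),"tcp",np.round(s["eef_pos"],1),"plate",np.round(pl(s["eef_pos"]),1),"F",np.round(s["ft_force"],1),"w",round(s["gripper_width"]*92,1),"q6",round(s["q"][5],2))
E
python3 - <<'E'
from h import *; from cell import sensors
s=sensors.observe(); s["eef_pos"]=np.array([238.558,523.16,214.601]); status(s)
print(np.round(tool(s).as_matrix(),3))
print(pl([541.8,-111.7]),pl([538.8,-.3]),wl((-126,-57)))
for sg in (1,-1): print(delta(s,wl((-126,-57)),120,sg))
E
```

```text
t 0.4 tcp [238.6 523.2 214.6] plate [-341.   598.4] F [ 0.1  0.6 -0.4] w 92.1 q6 -0.21
[[-0.    -0.91   0.415]
 [-0.     0.415  0.91 ]
 [-1.     0.    -0.   ]]
[-85.57897 -57.21931] [-80.31613  54.10221] [ 501.4639 -114.4827]
(array([ 0.1263, -0.6717, -0.6281]), array([-4.793e-01, -2.000e-04, -1.000e-04]))
(array([ 0.1263, -0.6717, -0.6281]), array([ 2.5207e+00, -1.0000e-04,  3.0000e-04]))
```

```bash
python3 -m handwheel '{"xyz":[[0.06,-0.672,-0.628],[0.06,-0.672,-0.628],[0.06,-0.672,-0.628],[0.06,-0.672,-0.628],[0.06,-0.672,-0.628],[0.06,-0.672,-0.628],[0.06,-0.672,-0.628],[0.06,-0.672,-0.628],[0.06,-0.672,-0.628],[0.06,-0.672,-0.628]],"angular":[[-0.479,0,0],[-0.479,0,0],[-0.479,0,0],[-0.479,0,0],[-0.479,0,0],[-0.479,0,0],[-0.479,0,0],[-0.479,0,0],[-0.479,0,0],[-0.479,0,0]],"claw":[0.457,0.457,0.457,0.457,0.457,0.457,0.457,0.457,0.457,0.457]}'
python3 - <<'E'
from h import *; from cell import sensors
s=sensors.observe(); status(s)
print(delta(s,wl((-126,-57)),120,1))
E
```

```text
t: 1.4
eef_pos: [425.3, 70.4, 183.1]
tcp_rot: [-0.482, 0.518, -0.481, -0.518]
ft_force: [1.0, 0.2, 0.3]
gripper_width: 0.541
t 1.4 tcp [425.3  70.4 183.1] plate [-188.2  133.1] F [1.  0.2 0.3] w 49.8 q6 -1.76
(array([ 0.0843, -0.083 , -0.2534]), array([-0.0005, -0.0001,  0.0012]))
```

```bash
python3 -m handwheel '{"xyz":[[0.084,-0.083,-0.2534],[0.084,-0.083,-0.2534],[0.084,-0.083,-0.2534],[0.084,-0.083,-0.2534],[0.084,-0.083,-0.2534],[0.084,-0.083,-0.2534],[0.084,-0.083,-0.2534],[0.084,-0.083,-0.2534]],"angular":[[0,0,0],[0,0,0],[0,0,0],[0,0,0],[0,0,0],[0,0,0],[0,0,0],[0,0,0]],"claw":[0.457,0.457,0.457,0.457,0.457,0.457,0.457,0.457]}'
python3 - <<'E'
from h import *; from cell import sensors,cams
s=sensors.observe(); status(s)
print(delta(s,wl((-126,-57)),17,1))
for n in("top","scene"): cv2.imwrite(f"pics/{n}1.png",cams.capture(n)["image"][:,:,::-1])
E
```

```text
t: 2.2
eef_pos: [500.9, -111.1, 120.5]
tcp_rot: [-0.481, 0.519, -0.481, -0.518]
ft_force: [-0.4, 0.1, 1.3]
gripper_width: 0.543
t 2.2 tcp [ 500.9 -111.1  120.5] plate [-126.3  -53.6] F [-0.4  0.1  1.3] w 49.9 q6 -2.1
(array([ 0.138 , -0.0003, -0.0045]), array([ 0.0013, -0.0001,  0.0007]))
```

View pics/scene1.png

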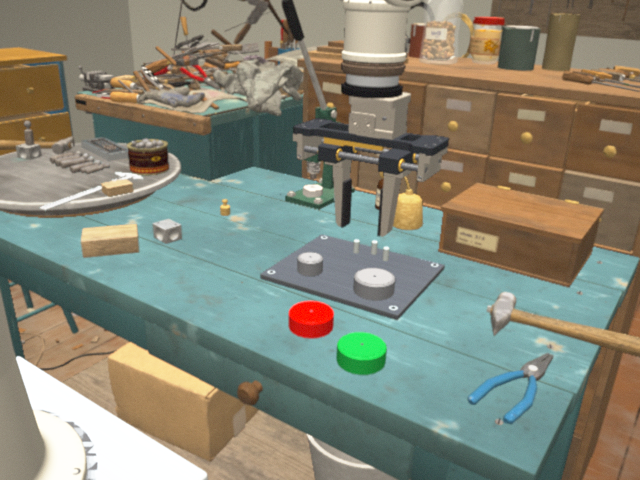

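View pics/top1.png

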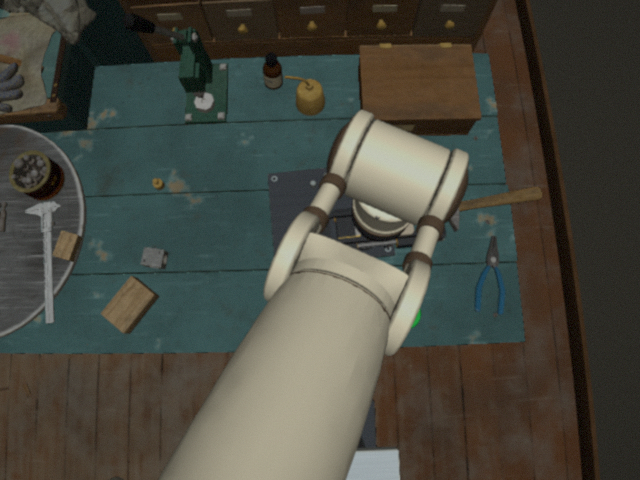

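In the scene view the fingers hang at about (343,215) and (387,225), above and behind the disc, which is still at (375,283). The top view is hidden by the arm. I'll lower the gripper now.

```bash
python3 -m handwheel '{"xyz":[[0.07,0,-0.0045],[0.11,0,-0.0045],[0.138,0,-0.0045],[0.138,0,-0.0045],[0.138,0,-0.0045],[0.138,0,-0.0045]],"angular":[[0,0,0],[0,0,0],[0,0,0],[0,0,0],[0,0,0],[0,0,0]],"claw":[0.457,0.457,0.457,0.457,0.457,0.457]}'
python3 - <<'E'
from h import *; from cell import sensors,cams
s=sensors.observe(); status(s)
print(delta(s,wl((-126,-57)),17,1))
p=cams.capture("scene"); im=p["image"][200:340,240:460,::-1]; cv2.imwrite("pics/s2.png",cv2.resize(im,None,fx=3.5,fy=3.5,interpolation=cv2.INTER_CUBIC))
E
```

```text
t: 2.9
eef_pos: [502.6, -116.3, 18.3]
tcp_rot: [-0.481, 0.519, -0.481, -0.517]
ft_force: [-0.4, -0.4, 1.1]
gripper_width: 0.542
t 2.9 tcp [ 502.6 -116.3   18.3] plate [-125.   -58.9] F [-0.4 -0.4  1.1] w 49.9 q6 -2.11
(array([0.0018, 0.0014, 0.0025]), array([ 0.0002, -0.0017,  0.0029]))
```

View pics/s2.png

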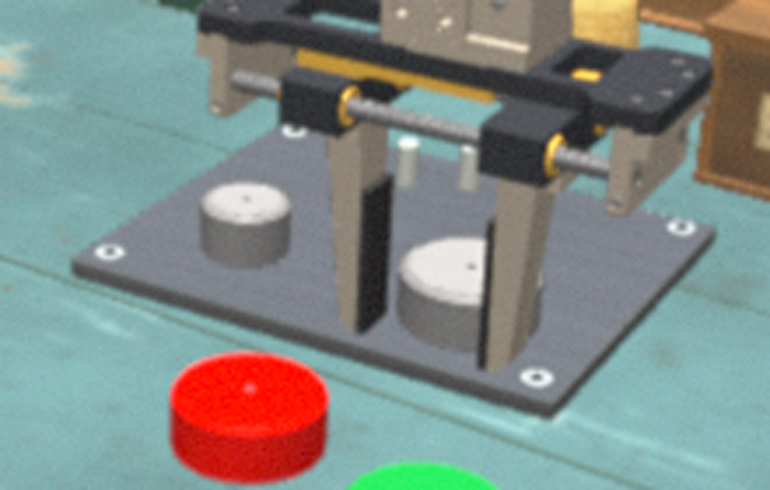

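Scene close-up (crop pixels): the fingers stand behind the large disc, tips at about (360,325) and (497,365). The disc is between and ahead of them at (470,290), and the small one is clear at (247,225). I'll push the first half now.

```bash
python3 -m handwheel '{"xyz":[[0.0018,-0.01,0.0013],[0.0018,-0.02,0.0023],[0.0018,-0.028,0.008],[0.0018,-0.036,0.0147],[0.0018,-0.044,0.0213],[0.0018,-0.052,0.028],[0.0018,-0.060,0.0347],[0.0018,-0.060,0.0347],[0.0018,-0.060,0.0347]],"angular":[[0,0,0],[0,0,0],[0,0,0],[0,0,0],[0,0,0],[0,0,0],[0,0,0],[0,0,0],[0,0,0]],"claw":[0.457,0.457,0.457,0.457,0.457,0.457,0.457,0.457,0.457]}'
python3 - <<'E'
from h import *; from cell import sensors,cams
s=sensors.observe(); status(s)
p=cams.capture("scene"); im=p["image"].copy()
c=np.r_[wl(pl(s["eef_pos"])+[26.6,0]),34]
a=np.linspace(0,6.283,60); P=c+np.c_[30*np.cos(a),30*np.sin(a),0*a]
cv2.polylines(im,[np.round(proj(p,P)).astype(int)],True,(255,255,0))
im=im[200:340,240:460,::-1]; cv2.imwrite("pics/s3.png",cv2.resize(im,None,fx=3.5,fy=3.5,interpolation=cv2.INTER_CUBIC))
E
```

```text
t: 3.85
eef_pos: [544.7, -86.3, 15.1]
tcp_rot: [-0.481, 0.518, -0.481, -0.518]
ft_force: [-0.5, 0.1, -0.2]
gripper_width: 0.545
t 3.85 tcp [544.7 -86.3  15.1] plate [-80.8 -32.1] F [-0.5  0.1 -0.2] w 50.1 q6 -2.02
```

View pics/s3.png

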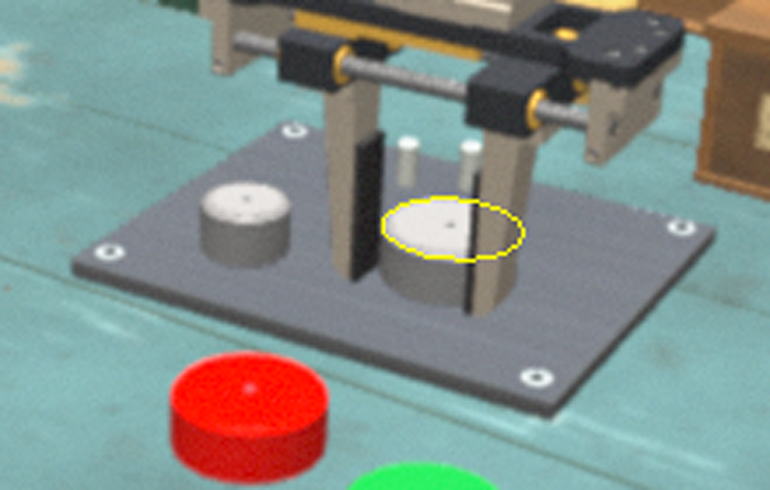

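The disc sits in the two-finger cage where predicted (yellow circle at crop (453,230)), and the small block is untouched at (247,225). Next stretch of the push:

```bash
python3 -m handwheel '{"xyz":[[-0.001,-0.008,0.0067],[-0.001,-0.016,0.0133],[-0.001,-0.024,0.02],[-0.001,-0.032,0.0267],[-0.001,-0.0387,0.032],[-0.001,-0.044,0.0373],[-0.001,-0.0493,0.0413],[-0.001,-0.0547,0.0427],[-0.001,-0.0547,0.0427],[-0.001,-0.0547,0.0427]],"angular":[[0,0,0],[0,0,0],[0,0,0],[0,0,0],[0,0,0],[0,0,0],[0,0,0],[0,0,0],[0,0,0],[0,0,0]],"claw":[0.457,0.457,0.457,0.457,0.457,0.457,0.457,0.457,0.457,0.457]}'
python3 - <<'E'
from h import *; from cell import sensors,cams
s=sensors.observe(); status(s)
p=cams.capture("scene"); im=p["image"].copy()
a=np.linspace(0,6.283,60)
for c,col in((np.r_[wl(pl(s["eef_pos"])+[26.6,0]),34],(255,255,0)),(np.r_[N,34],(0,255,0))):
    P=c+np.c_[30*np.cos(a),30*np.sin(a),0*a]
    cv2.polylines(im,[np.round(proj(p,P)).astype(int)],True,col)
im=im[200:340,240:460,::-1]; cv2.imwrite("pics/s4.png",cv2.resize(im,None,fx=3.5,fy=3.5,interpolation=cv2.INTER_CUBIC))
print(delta(s,wl((-26.6,0)),16,1))
E
```

```text
t: 4.9
eef_pos: [583.0, -51.3, 15.9]
tcp_rot: [-0.482, 0.518, -0.481, -0.518]
ft_force: [-0.7, 0.6, -1.0]
gripper_width: 0.546
t 4.9 tcp [583.  -51.3  15.9] plate [-40.  -0.] F [-0.7  0.6 -1. ] w 50.2 q6 -1.94
(array([-0.0001, -0.0178,  0.    ]), array([-0.0004,  0.0005,  0.0008]))
```

View pics/s4.png

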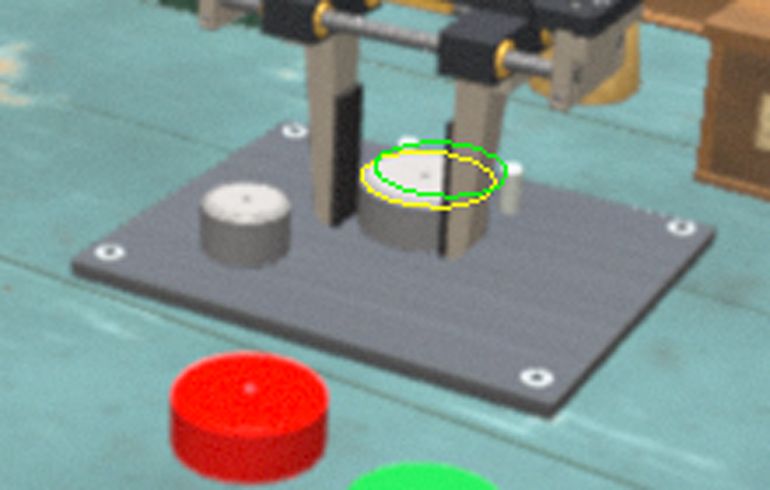

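The disc is centred in the cage at crop (425,178), about 13 mm short of the nest (green ring at (440,170)). I'll push straight in slowly and watch the force.

```bash
python3 -m handwheel '{"xyz":[[0,-0.004,0],[0,-0.008,0],[0,-0.012,0],[0,-0.015,0],[0,-0.0165,0],[0,-0.0165,0],[0,-0.0165,0]],"angular":[[0,0,0],[0,0,0],[0,0,0],[0,0,0],[0,0,0],[0,0,0],[0,0,0]],"claw":[0.457,0.457,0.457,0.457,0.457,0.457,0.457]}'
python3 -c "
from h import *; from cell import sensors
s=sensors.observe(); status(s)"
python3 -m handwheel '{"xyz":[[0,-0.001,0],[0,-0.002,0],[0,-0.002,0]],"angular":[[0,0,0],[0,0,0],[0,0,0]],"claw":[0.457,0.457,0.457]}'
python3 -c "
from h import *; from cell import sensors
s=sensors.observe(); status(s)"
```

```text
t: 5.65
eef_pos: [595.3, -50.8, 15.8]
tcp_rot: [-0.481, 0.518, -0.481, -0.518]
ft_force: [-2.5, 0.4, -0.3]
gripper_width: 0.545
t 5.65 tcp [595.3 -50.8  15.8] plate [-27.7  -0.5] F [-2.5  0.4 -0.3] w 50.2 q6 -1.93
t: 5.95
eef_pos: [596.5, -50.6, 15.8]
tcp_rot: [0.481, -0.518, 0.481, 0.518]
ft_force: [-3.4, -1.3, 0.3]
gripper_width: 0.542
t 5.95 tcp [596.5 -50.6  15.8] plate [-26.5  -0.3] F [-3.4 -1.3  0.3] w 49.9 q6 -1.93
```

```bash
for i in 1; do python3 -m handwheel '{"xyz":[[0,-0.0013,0],[0,-0.0013,0]],"angular":[[0,0,0],[0,0,0]],"claw":[0.457,0.457]}'; done
python3 -m handwheel '{"xyz":[[0,-0.0013,0],[0,-0.0013,0]],"angular":[[0,0,0],[0,0,0]],"claw":[0.457,0.457]}'
python3 - <<'E'
from h import *; from cell import sensors,cams
s=sensors.observe(); status(s)
p=cams.capture("scene"); im=p["image"].copy()
a=np.linspace(0,6.283,60)
for c,col in((np.r_[N,34],(0,255,0)),):
    P=c+np.c_[30*np.cos(a),30*np.sin(a),0*a]
    cv2.polylines(im,[np.round(proj(p,P)).astype(int)],True,col)
im=im[200:340,240:460,::-1]; cv2.imwrite("pics/s5.png",cv2.resize(im,None,fx=3.5,fy=3.5,interpolation=cv2.INTER_CUBIC))
E
```

```text
t: 6.15
eef_pos: [597.0, -50.5, 15.7]
tcp_rot: [0.481, -0.518, 0.481, 0.519]
ft_force: [-6.3, -1.4, 2.5]
gripper_width: 0.547
t: 6.35
eef_pos: [597.2, -50.4, 15.6]
tcp_rot: [0.48, -0.517, 0.482, 0.519]
ft_force: [-7.3, -1.4, 4.8]
gripper_width: 0.541
t 6.35 tcp [597.2 -50.4  15.6] plate [-25.7  -0.2] F [-7.3 -1.4  4.8] w 49.8 q6 -1.93
```

View pics/s5.png

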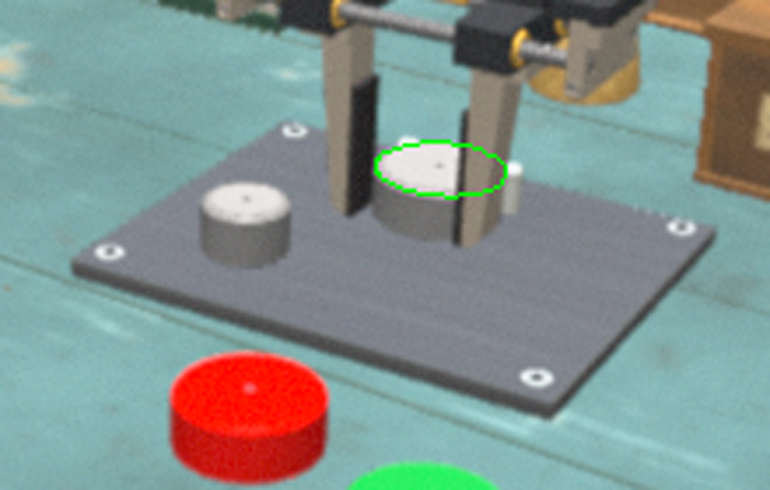

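The disc matches the green nest ring. The TCP has stopped (0.7 mm of travel for 2 mm commanded) and the force is rising, so it is on the pins. I'll give one more small press, back out along -x, and lift clear for a top view.

```bash
python3 -m handwheel '{"xyz":[[0,-0.0015,0],[0,-0.0015,0],[0,-0.0015,0]],"angular":[[0,0,0],[0,0,0],[0,0,0]],"claw":[0.457,0.457,0.457]}'
python3 -m handwheel '{"xyz":[[0,0.006,0],[0,0.012,0],[0,0.02,0],[0,0.03,0],[0,0.03,0],[-0.05,0.03,0],[-0.11,0.03,0],[-0.17,0.03,0],[-0.2,0.03,0],[-0.2,0.03,0]],"angular":[[0,0,0],[0,0,0],[0,0,0],[0,0,0],[0,0,0],[0,0,0],[0,0,0],[0,0,0],[0,0,0],[0,0,0]],"claw":[0.457,0.457,0.457,0.457,0.457,0.457,0.457,0.457,0.457,0.457]}'
python3 -m handwheel '{"xyz":[[0,0.1,0.4],[0,0.1,0.4],[0,0.1,0.4],[0,0.1,0.4],[0,0.1,0.4],[0,0.1,0.4],[0,0.1,0.4],[0,0.1,0.4],[0,0.1,0.4],[0,0.1,0.4]],"angular":[[0,0,0],[0,0,0],[0,0,0],[0,0,0],[0,0,0],[0,0,0],[0,0,0],[0,0,0],[0,0,0],[0,0,0]],"claw":[0.457,0.457,0.457,0.457,0.457,0.457,0.457,0.457,0.457,0.457]}'
python3 - <<'E'
from h import *; from cell import sensors,cams
s=sensors.observe(); status(s)
p=cams.capture("top")
for c,a,b in blobs(p,(262,160,398,270),105):
    if a>10: print(np.round(c,1),a,np.round(ray(p,c,34)[0],1),"plate",np.round(pl(ray(p,c,34)[0]),1))
cv2.imwrite("pics/t6.png",p["image"][:,:,::-1])
cv2.imwrite("pics/t6c.png",cv2.resize(p["image"][150:340,240:450,::-1],None,fx=3,fy=3,interpolation=cv2.INTER_CUBIC))
for d in cams.cut_out(p,"large_block_center"): print(d["confidence"],d["box"])
E
```

```text
t: 6.7
eef_pos: [597.6, -50.3, 15.5]
tcp_rot: [0.48, -0.517, 0.482, 0.52]
ft_force: [-9.9, -0.6, 5.4]
gripper_width: 0.539
t: 7.7
eef_pos: [580.1, -52.9, 170.7]
tcp_rot: [-0.483, 0.521, -0.48, -0.515]
ft_force: [0.5, 0.3, 0.2]
gripper_width: 0.544
t: 8.7
eef_pos: [480.7, 240.1, 165.2]
tcp_rot: [0.481, -0.518, 0.482, 0.518]
ft_force: [-0.1, 0.1, -0.3]
gripper_width: 0.543
t 8.7 tcp [480.7 240.1 165.2] plate [-120.5  298.2] F [-0.1  0.1 -0.3] w 50.0 q6 -1.4
[376.4 167.8] 23 [ 668.8 -143.5   34. ] plate [ 38.7 -98.4]
[327.9 191. ] 734 [624.5 -48.6  34. ] plate [ 1.6 -0.4]
[274.  178.4] 25 [653.3  53.9  34. ] plate [37.9 99.7]
[303.3 235.6] 310 [ 5.387e+02 -2.000e-01  3.400e+01] plate [-80.4  54.2]
[387.6 248.4] 28 [ 509.6 -155.3   34. ] plate [-120.9  -98.3]
[280.6 259.5] 29 [494.7  42.4  34. ] plate [-121.1   99.9]
0.96 [353.7, 299.6, 29.0, 29.9]
0.85 [403.8, 313.0, 31.3, 35.7]
0.57 [329.9, 193.7, 26.4, 30.6]
```

View pics/t6c.png

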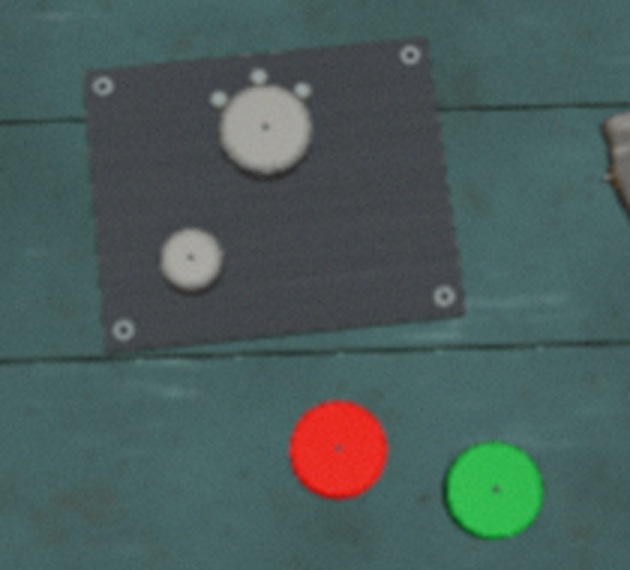

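The top view shows the large disc against all three pins, with its centre mark at crop (265,126), full-picture pixel (328,192). The small disc is unmoved at (303,235.6), and red and green are untouched. The blob centre reads 1.6 mm towards the pins because it merges with them. I'll check the centre mark, then hand in.

```bash
python3 - <<'E'
from h import *; import pickle
from cell import order,sensors
p=pickle.load(open("top0.pkl","rb"))
print(pl(ray(p,[240+265/3-.33,150+126/3-.33],34)[0]))
status(sensors.observe()); print(order.close_job())
E
```

```text
[ 0.18151188 -0.42907618]
t 8.8 tcp [480.8 240.3 165.6] plate [-120.3  298.4] F [-0.2  0.4  0.2] w 49.8 q6 -1.4
the job is handed in; nothing more can be done
None
```

The larger block is in the nest against all three pins, and I handed the job in at 8.8 s. I pushed it flat along the plate with the two fingertips set 50 mm apart, pressed it home with about 10 N, then backed out and moved the arm well clear.

**Last checks:**
- **Larger block:** its centre mark measured about 0.5 mm from the nest point. The bright-area centre gave 1.6 mm because it merged with the pin tops, also inside the 6 mm limit.
- **Smaller block:** it moved less than 0.2 mm by measurement.
- **Look-alikes:** the red and green discs look untouched.
- **Robot:** the wrist force read about zero, so it is touching nothing.
- **Disagreement:** in the last picture the detector ranked the red (0.96) and green (0.85) discs above the seated block (0.57). I had already told them apart by colour and position.

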